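# Roll the tube-cap strips home and park the roller on its mark

### The job

Roll the loose metal roller along the tube rack, pressing down on it firmly from above, so that it presses all three raised cap strips fully home, and then stop it so that it lies at rest over the black stop line beyond them, and let go of it. Do not pick the roller up, do not push the strips or the rack with the fingers, never press on the roller with more than about 3.5 kg (35 N), and leave the other things on the bench where they are.

Things in the scene. Friction and masses are not known exactly. Their poses are not given: they have to be found in the camera images.
- rack: White plastic tube rack, fixed, 300 (its x) x 146 mm (its y). Origin: centre of its underside, on the bench; the flat deck is 50 mm above. x points along the rolling direction, from the roller's end to the stop line's. Kerbs 6 mm high along both sides, 128 mm apart inside; end bars 8 mm high, 8 mm thick. Three cap strips lie across the deck at x = -26, 0 and +26 mm.
- roller: Loose aluminium cylinder, 90 mm diameter, 120 mm long, about 0.6 kg, on the deck between the kerbs near the rack's -x end. Origin: centre, on the axis, 45 mm above the deck. y is its axis; x, z turn as it rolls. Rolls easily: it runs back if let go while leaning on a raised strip. Too thick for a common gripper. A fingertip pressed on its top rolls it half as far as the tip moves.
- mark: Stop line: a black line 5 mm wide painted across the deck (along its y) with a small steel pointer plate on the outside of each kerb, fixed. Origin: the middle of the line, on the deck surface. Its x is the rolling direction, as the rack's. It lies 52 to 82 mm beyond the rack's centre; its place differs from run to run.
- strip1 (a joint): Cap strip nearest the waiting roller: grey plastic bar 18 mm (rack's x) by 112 mm across. Value in m: 0 = up (top 6 mm above the deck), 0.0055 = fully home (0.5 mm above it; hard stop). Starts at 0 to 0.0015. Dry friction, about 18 N to push down, more than the roller's weight; it stays where left. Under a finger press of 15 to 20 N the roller sinks it as it rolls over.
- strip2 (a joint): The middle cap strip, as strip1.
- strip3 (a joint): The cap strip nearest the stop line, as strip1.
- strip1_top (a point): Centre of the top face of strip 1; moves down with it.
- strip2_top (a point): Centre of the top face of strip 2; moves down with it.
- strip3_top (a point): Centre of the top face of strip 3; moves down with it.
- jar_a: Bystander: white sample jar with red lid, 84 mm across, 150 mm tall, standing. Origin: centre of its underside.
- jar_b: Bystander: a second such jar.
- vial: Bystander: small amber glass vial, 32 mm across, 75 mm tall. Origin: centre of its underside.
- marker: Bystander: black marker pen lying along its x, 130 mm long, 16 mm thick. Origin: under its middle.
- spare_strips: Bystander: cardboard packet 110 x 40 x 22 mm. Origin: centre of its underside.
- cup: Bystander: clear plastic cup, 72 mm across, 80 mm tall. Origin: centre of its underside.
- label_pad: Bystander: pad of paper labels 150 x 100 x 12 mm. Origin: centre of its underside.
Mind the look-alikes: they are no part of the job. Leave any blue or purple look-alike of the roller alone.

How it is judged:
On the way:
1. all three cap strips are pressed home (value of joint each of strip1, strip2, strip3 above 0.004 m), for 0.1 s.
At the end, for the whole second after the job is handed in: All three cap strips are home (within 1.5 mm of the end of their 5.5 mm travel) and the roller lies on the deck at rest, released, its axis within 7 mm of the stop line and square to the rack within 0.15 rad (all of step 1 and x of roller in the frame of mark between -0.007 and 0.007 m and z of roller in the frame of mark between 0.04 and 0.05 m and angle between the y axis of roller and the y axis of mark, either way round below 0.15 rad and linear speed of roller below 0.004 m/s and contact force between the fingers and roller below 0.1 N); the robot touches nothing.
It fails at once if the robot presses on the roller with more than 35 N (contact force between the fingers and roller above 35 N).
It fails at once if the roller is lifted off the deck and strips by more than about 12 mm (z of roller in the frame of rack above 0.113 m).
It fails at once if the roller falls off the deck (z of roller in the frame of rack below 0.085 m).
It fails at once if the fingers push the rack or its strips (contact force between the fingers and rack above 2 N).
It fails at once if a bystander is moved by more than 20 mm (distance of any of jar_a, jar_b, vial, marker, spare_strips, cup, label_pad from where it was at the start of the episode above 0.02 m).
It also fails if it takes over 72 s, if anything falls off the work surface, if the arm or the gripper's body presses on something with over 40 N, if the wrist force passes 120 N, or if a joint passes its speed limit or range.

### The arm

A 6-joint arm with a two-finger parallel gripper is mounted at the origin on the work surface. World frame = base frame: x ahead of the robot, y to its left, z up, the work surface at z = 0. Lengths are in m, angles in rad, forces in N, time in s.
With the tool pointing down it reaches from about 0.225 to 0.875 m from the base axis. Payload 3.4 kg.
Tool frame: the origin (TCP) lies midway between the tips of the shut fingers; the grasp point (between the pads) lies 19 mm behind it; z points along the fingers, y is the line along which they close (so a half turn about z gives the same grasp; the last joint's range is limited). The gripper opens to 85 mm and grips with 20 to 120 N. Pads are 22 mm wide; open, the fingers measure 114 mm over their backs; the gripper's body (76 mm by 85 mm) begins 54 mm behind the grasp point. The pads swing forward as they close: fully open they stand 13 mm farther back than shut.
Start: joints at [-1.392, 0.276, 1.505, -0, 1.361, -0.121], TCP at [0.17, -0.549, 0.231] pointing down, gripper open.
Joint ranges: [-2.89, 2.89], [-0.75, 2.08], [0.22, 2.7], [-1.18, 4.32], [0.11, 2.71], [-2.7, 2.7]. Speed limits (rad/s): [2.57, 2.57, 3.14, 3.14, 3.14, 3.14].

### API

Orientations are given as a unit quaternion [w, x, y, z].
In Python, from rig import * gives the robot as it stands.
- The arm moves only by the tool apply_moves, never from a script. Its argument "steps" is one flat list of numbers, 4 for each row, row after row: the shift along the world's x, y, z in cm, then the turn about the world's z in degrees. A call has 1 to 8 rows; each row is the pose to reach, as a shift and turn from the pose commanded when the call began; what a row does not reach only later rows make up. A row lasts 1/12 s, in which the tool goes at most 41.7 mm and 7.16 degrees, less where a joint would pass 70% of its speed; a pose out of reach is approached as far as the arm can. A call with a gripper value outside its range is refused whole. "jaw" is the closure in counts, from 0 (fully open) to 255 (shut), set as the call begins (left out, the last holds). The fingers move at their own pace and stop on an object; "newtons" is the grip in N (left out, the last holds). Time passes only in rows, so rows that repeat a pose let the fingers close. It gives the time, the measured TCP pose, the force, the opening and the grip force at its end, in the units of the state.
- get_state(): the state, without advancing time (a new reading comes with each control period).
- get_image(name): name is "scene" or "top"; returns the picture (420x560x3 uint8, red, green, blue); there is no depth.
- calibration(name): a dict with "fx", "fy", "cx", "cy" (pixels), "xyz" and "rotation" of the camera in the world. Camera axes: x right, y up, looking along -z (the intrinsics and any distortion apply to the point x, -y, -z); pixel columns grow to the right and rows downward; lengths in m; the calibration is good to about 2 mm. A picture is of the moment at which its call begins. calibration takes no time and is no camera call.
- sign_off(): hands the job in; it is judged then, once.
The state is a dict: "clock": time; "qpos": joint angles; "qd": joint speeds; "effort": joint torques, N m; "position": TCP position; "ee_rot": TCP orientation; "contact_force": force on the tool from outside, world axes, zero at the start; "moment": the same for the moment, N m; "width": finger opening in m; "gripper_force": force on a finger pad.
Only numpy, scipy, OpenCV 4.12 (cv2) and the standard library are available. Lean on these libraries where they do the work, as an engineer would, in place of code of your own. Each camera call takes 0.05 s, during which the arm holds its last target. There are 200 camera calls.

## Working session

There is one attempt and no reset: what is moved stays moved. The work goes in short steps, Python scripts to look and compute and a tool call to move; the robot and the scene stay as the last step left them, time stands still between calls to the robot, and variables do not carry over. Pictures are saved under pics/ and viewed, at most 10 in all, crops included, and the job is handed in when it is done.

Besides the shell and the picture viewer there is one more tool, called after "Call:" as name(argument=value, ...) on one line, values as JSON. apply_moves: Moves the arm, as the interface text tells. Its arguments: {"type":"object","properties":{"steps":{"type":"array","items":{"type":"number"}},"jaw":{"type":"number"},"newtons":{"type":"number"}},"required":["steps"]}

```bash
mkdir -p pics
python3 - <<'E'
from rig import *
import cv2
for n in("scene","top"):
    cv2.imwrite(f"pics/{n}0.png",get_image(n)[:,:,::-1]); print(n,calibration(n))
print(get_state())
E
```

```text
scene {'fx': 408.5394228988842, 'fy': 408.5394228988842, 'cx': 278.3789830846547, 'cy': 206.2046806670893, 'xyz': array([ 1.14523786, -0.10554971,  0.81205793]), 'rotation': array([0.70244232, 0.28413053, 0.24273023, 0.60574472])}
top {'fx': 469.64112240933713, 'fy': 469.64112240933713, 'cx': 282.2922546095279, 'cy': 203.3325947188711, 'xyz': array([ 0.38014295, -0.00299801,  1.36795648]), 'rotation': array([ 0.71171948,  0.02612512, -0.01442387, -0.70182962])}
{'clock': 0.1, 'qpos': array([-1.39201065e+00,  2.76571398e-01,  1.50599464e+00,  1.80549637e-06,
        1.36069691e+00, -1.21006359e-01]), 'qd': array([-0.00025179, -0.00071916, -0.00220591, -0.0007423 ,  0.00048236,
        0.00127098]), 'effort': array([ 5.90667150e-04, -4.17700016e+01, -2.46404761e+01, -2.78833013e-04,
        5.75378275e-03, -1.31569539e-06]), 'position': array([ 0.16971957, -0.54890097,  0.23050834]), 'ee_rot': array([-8.34822745e-04,  9.88786295e-01,  1.49335079e-01, -2.32413493e-05]), 'contact_force': array([-0.25080164,  0.03553692,  0.28908709]), 'moment': array([-0.02899296,  0.0599343 ,  0.00223736]), 'gripper_force': 0.0, 'width': 0.0857297908891423}
```

View pics/scene0.png

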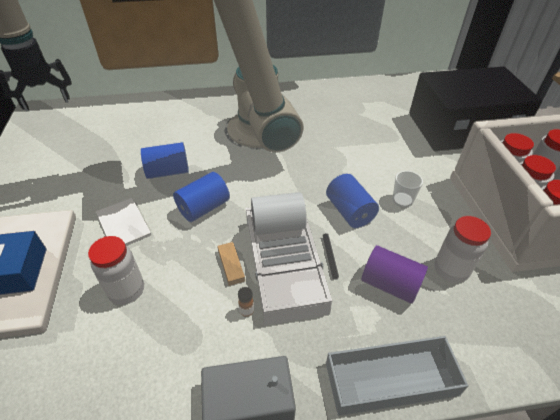

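View pics/top0.png

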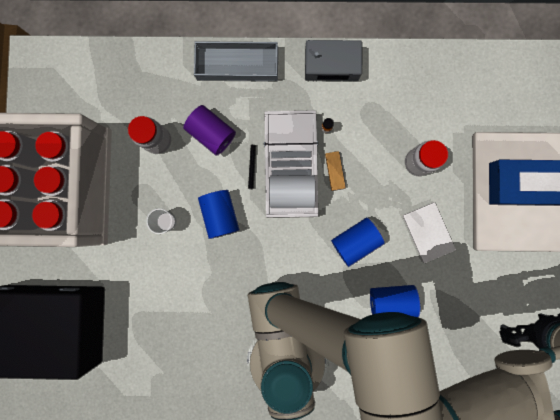

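```bash
cat > h.py <<'E'
from rig import *
import numpy as np, cv2
from scipy.spatial.transform import Rotation as R
def ray(n,uv,z):
    c=calibration(n); q=c['rotation']; r=R.from_quat([q[1],q[2],q[3],q[0]])
    uv=np.atleast_2d(uv).astype(float)
    d=r.apply(np.c_[(uv[:,0]-c['cx'])/c['fx'],-(uv[:,1]-c['cy'])/c['fy'],-np.ones(len(uv))])
    return c['xyz']+d*((z-c['xyz'][2])/d[:,2])[:,None]
def proj(n,p):
    c=calibration(n); q=c['rotation']; r=R.from_quat([q[1],q[2],q[3],q[0]])
    d=r.inv().apply(np.atleast_2d(p)-c['xyz'])
    return np.c_[c['cx']-c['fx']*d[:,0]/d[:,2],c['cy']+c['fy']*d[:,1]/d[:,2]]
E
python3 - <<'E'
import cv2
a=cv2.imread('pics/top0.png')[100:225,235:350]; b=cv2.imread('pics/scene0.png')[185:325,215:345]
a=cv2.resize(a,None,fx=4,fy=4,interpolation=cv2.INTER_CUBIC); a=cv2.copyMakeBorder(a,0,600-a.shape[0],0,0,0) if a.shape[0]<600 else a
b=cv2.resize(b,(325,350),interpolation=cv2.INTER_CUBIC); b=cv2.copyMakeBorder(b,0,250,0,0,cv2.BORDER_CONSTANT)
cv2.imwrite('pics/c.png',cv2.hconcat([a[:600],b]))
E
```

```text
(no output)
```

View pics/c.png

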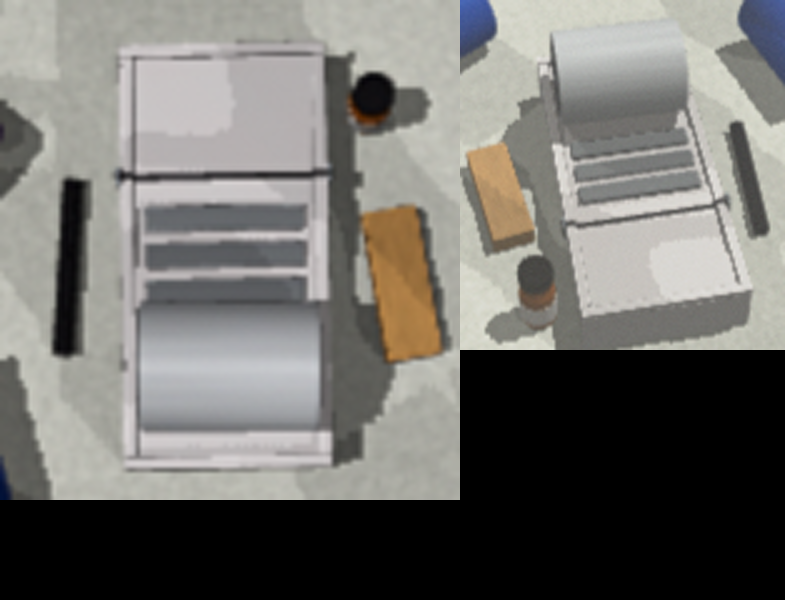

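The enlarged view shows the rack with corners at crop (119,47), (326,43), (125,468) and (332,465). The black line runs from (122,176) to (328,174). The roller spans columns 138–320 and rows 303–430, and the three strips lie above it at rows 218, 254 and 289.

Run:
```python
from h import *
f=lambda p:(np.array(p)+.5)/4-.5+[235,100]
c=ray('top',f([(119,46),(326,43),(125,468),(332,465)]),.057); print(c.round(4))
far=(c[0]+c[1])/2; near=(c[2]+c[3])/2; ctr=(far+near)/2
print('len',np.linalg.norm(far-near),'wid',np.linalg.norm(c[0]-c[1]),np.linalg.norm(c[2]-c[3]))
d=far-near; yaw=np.arctan2(d[1],d[0]); print('ctr',ctr,'yaw deg',np.degrees(yaw))
l=ray('top',f([(134,175.5),(315,173.5)]),.05); s=ray('top',f([(227,217.5),(228,253)]),.055)
ux=np.array([np.cos(yaw),np.sin(yaw),0]); uy=np.array([-ux[1],ux[0],0])
for n,p in(('line',l),('strips',s)): print(n,((p-ctr)@ux).round(4),((p-ctr)@uy).round(4))
# dark row profile of the line, subpixel, in both views
g=cv2.cvtColor(cv2.imread('pics/top0.png'),cv2.COLOR_BGR2GRAY).astype(float)
for u in(272,280,290,300,308):
    w=np.clip(150-g[139:149,u],0,None); v=(w*np.arange(139,149)).sum()/w.sum(); print(u,v,((ray('top',(u,v),.05)-ctr)@ux).round(4))
# roller silhouette: sides at axis height ~ , top/bottom tangent
import math
C=calibration('top')['xyz']
for z in(.095,):
    r=ray('top',f([(229,303),(230,430)]),z); print('roller edges at axis z',((r-ctr)@ux).round(4)); 
r=ray('top',f([(138,366),(320,366)]),.095); print('roller ends y',((r-ctr)@uy).round(4)); print('vial etc', ray('top',f([(372,98)]),.075), ray('top',f([(403,283)]),.022))
```

```text
[[ 0.7159  0.0737  0.057 ]
 [ 0.7196 -0.0725  0.057 ]
 [ 0.4175  0.0646  0.057 ]
 [ 0.4216 -0.0798  0.057 ]]
len 0.2983689368681259 wid 0.14632122639980008 0.14442569914290126
ctr [ 0.56864078 -0.00350349  0.057     ] yaw deg 1.576718033922087
line [0.0581 0.0574] [ 0.0639 -0.0642]
strips [0.0262 0.0011] [-0.0015 -0.0019]
272 143.84615384615384 [0.0569]
280 143.6060606060606 [0.0572]
290 143.41216216216216 [0.0573]
300 143.37209302325581 [0.057]
308 143.37037037037038 [0.0566]
roller edges at axis z [-0.039  -0.1256]
roller ends y [ 0.0607 -0.063 ]
vial etc [[ 0.67652852 -0.10392383  0.075     ]] [[ 0.55431764 -0.13152809  0.022     ]]
```

Call:
apply_moves(steps=[3.8,6.8,0,-2,7.6,13.6,0,-4,11.4,20.4,0,-6,15.2,27.2,0,-8,19,34,0,-10,22.8,40.8,0,-12,26.6,47.6,0,-14,30.5,54.3,0,-15.6], jaw=110)

```text
clock: 0.77
position: [0.3328, -0.2565, 0.2311]
ee_rot: [-0.0, 1.0, 0.013, -0.0]
contact_force: [1.1, -0.5, -0.1]
width: 0.0481
gripper_force: 0.0
```

Call:
apply_moves(steps=[1.8,3.2,0,0,3.6,6.4,0,0,5.5,9.7,0,0,7.3,13,-1,0,9.2,16.3,-2,0,11,19.5,-3,0,12.6,22.4,-4,0,13.2,23.4,-5,0])

```text
clock: 1.43
position: [0.466, -0.0208, 0.1807]
ee_rot: [-0.001, 1.0, 0.015, 0.001]
contact_force: [0.6, -0.4, -0.5]
width: 0.0486
gripper_force: 0.0
```

Call:
apply_moves(steps=[0,0,-0.5,0,0,0,-0.5,0,0,0,-0.5,0])

```text
clock: 1.68
position: [0.4637, -0.0254, 0.176]
ee_rot: [0.0, 1.0, 0.014, -0.001]
contact_force: [0.0, 0.6, -0.6]
width: 0.0485
gripper_force: 0.0
```

Run:
```python
from h import *
cv2.imwrite("pics/s1.png",cv2.resize(get_image("scene")[130:330,180:380,::-1],None,fx=3,fy=3,interpolation=cv2.INTER_CUBIC))
print(get_state())
```

```text
{'clock': 1.7333, 'qpos': array([-2.04544559e-01,  1.50828322e-01,  1.81655267e+00, -9.49390122e-04,
        1.17444081e+00,  1.34041386e+00]), 'qd': array([-0.00902942, -0.00923753, -0.01034349,  0.00332023, -0.00361977,
        0.00301901]), 'effort': array([ 4.72035594e-01, -3.13935614e+01, -2.22203940e+01,  2.51158210e-02,
        2.06892454e-02, -4.27105595e-03]), 'position': array([ 0.46406965, -0.02571775,  0.1764806 ]), 'ee_rot': array([ 4.02840464e-04,  9.99914064e-01,  1.31018860e-02, -2.06347365e-04]), 'contact_force': array([-0.46028993, -1.06084025, -0.34616804]), 'moment': array([-0.01687912, -0.02257166,  0.00170848]), 'gripper_force': 0.0, 'width': 0.04825173059807406}
```

View pics/s1.png

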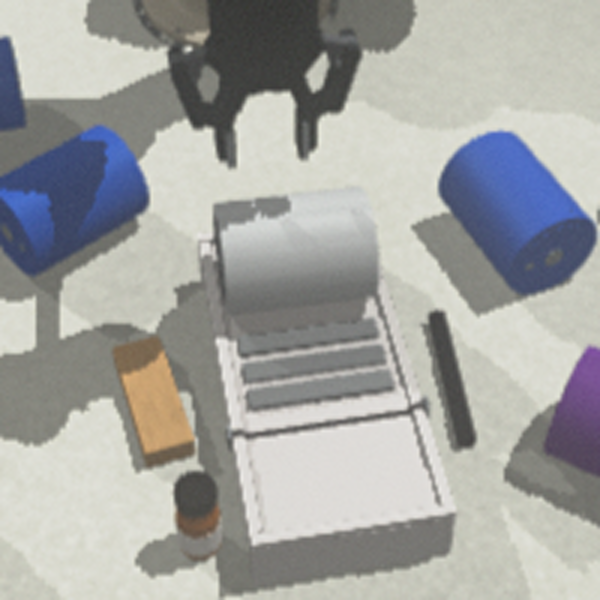

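The picture shows the two fingertips hanging above and behind the roller, spread along its axis at about (230,160) and (308,155). The strips and line are clear ahead.

Call:
apply_moves(steps=[1.1,2,-1,0,1.1,2,-2,0,1.1,2,-2.7,0,1.1,2,-2.7,0,1.1,2,-2.7,0])

```text
clock: 2.15
position: [0.4751, -0.0055, 0.1495]
ee_rot: [0.0, 1.0, 0.013, -0.0]
contact_force: [-0.4, -1.0, 0.7]
width: 0.0481
gripper_force: 0.0
```

Call:
apply_moves(steps=[0,0,-0.15,0,0,0,-0.3,0,0,0,-0.45,0,0,0,-0.6,0,0,0,-0.75,0])

```text
clock: 2.57
position: [0.4756, -0.0045, 0.1418]
ee_rot: [0.0, 1.0, 0.014, 0.0]
contact_force: [-0.9, -0.1, -0.5]
width: 0.0489
gripper_force: 0.0
```

Call:
apply_moves(steps=[0,0,-0.1,0,0,0,-0.2,0,0,0,-0.3,0,0,0,-0.4,0])

```text
clock: 2.9
position: [0.4756, -0.0044, 0.1377]
ee_rot: [0.0, 1.0, 0.014, -0.0]
contact_force: [-0.3, 0.3, 0.9]
width: 0.049
gripper_force: 0.0
```

Call:
apply_moves(steps=[0,0,-0.1,0,0,0,-0.2,0,0,0,-0.2,0])

```text
clock: 3.15
position: [0.477, -0.0045, 0.137]
ee_rot: [0.0, 1.0, 0.014, 0.002]
contact_force: [0.4, 1.3, 6.2]
width: 0.0486
gripper_force: 2.9
```

Call:
apply_moves(steps=[0.4,0,-0.05,0,0.8,0,-0.05,0,1.3,0,-0.05,0,1.8,0.05,-0.05,0,2.3,0.05,-0.05,0,2.8,0.1,-0.05,0,3.2,0.1,-0.05,0,3.2,0.1,-0.05,0])

```text
clock: 3.82
position: [0.5104, -0.0039, 0.1371]
ee_rot: [0.001, 1.0, 0.014, 0.003]
contact_force: [0.7, -0.8, 9.1]
width: 0.0487
gripper_force: 4.4
```

```bash
cat >> h.py <<'E'
CTR=np.array([.56864,-.0035,.057]); YAW=np.radians(1.577); UX=np.array([np.cos(YAW),np.sin(YAW),0])
E
python3 - <<'E'
from h import *
a=get_image("top")[100:225,235:350,::-1]; b=get_image("scene")[130:330,200:340,::-1]
a=cv2.resize(a,None,fx=4,fy=4,interpolation=cv2.INTER_CUBIC); b=cv2.resize(b,(340,500),interpolation=cv2.INTER_CUBIC)
cv2.imwrite('pics/c2.png',cv2.hconcat([a,b])); s=get_state(); print(s['position'],s['contact_force'],(s['position']-CTR)@UX)
E
```

```text
[ 0.50969623 -0.00391295  0.13709694] [-0.15050053 -0.64594758  8.64021838] -0.05893280722223742
```

View pics/c2.png

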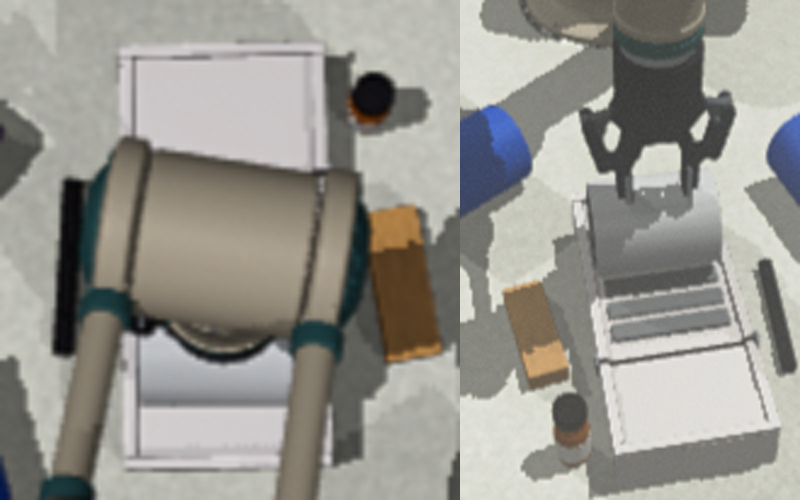

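The top view shows the roller's near edge has moved from row 430 to 405, so the roller has advanced about 17 mm (half the tip's travel, as expected). Both tips are on its top. I'll reset the tip and press for strip 1.

Call:
apply_moves(steps=[0,0,1,0,-1.2,0,1,0,-2.3,-0.05,1,0,-2.3,-0.05,0.5,0,-2.3,-0.05,0.25,0,-2.3,-0.05,0.1,0,-2.3,-0.05,0,0,-2.3,-0.05,-0.1,0])

```text
clock: 4.58
position: [0.4865, -0.0039, 0.1361]
ee_rot: [-0.0, 1.0, 0.014, 0.002]
contact_force: [-1.8, 1.9, 18.5]
width: 0.0487
gripper_force: 9.3
```

Call:
apply_moves(steps=[0,0,-0.1,0,0,0,-0.1,0,0.3,0,-0.1,0,0.6,0,-0.1,0,0.9,0,-0.1,0,1.2,0,-0.1,0])

```text
clock: 5.08
position: [0.5005, -0.0037, 0.1369]
ee_rot: [-0.0, 1.0, 0.013, 0.005]
contact_force: [-0.7, 2.9, 19.5]
width: 0.0485
gripper_force: 9.7
```

Call:
apply_moves(steps=[0.25,0,0,0,0.5,0,0,0,0.75,0,0,0,1.0,0,0,0])

```text
clock: 5.42
position: [0.5087, -0.0036, 0.137]
ee_rot: [-0.0, 1.0, 0.014, 0.003]
contact_force: [-5.2, 1.7, 23.4]
width: 0.0484
gripper_force: 11.9
```

Call:
apply_moves(steps=[0.25,0,0,0,0.5,0,0,0,0.75,0,0,0,1.0,0,0,0])

```text
clock: 5.75
position: [0.5186, -0.0035, 0.137]
ee_rot: [-0.0, 1.0, 0.014, 0.003]
contact_force: [-3.5, 1.4, 22.5]
width: 0.0485
gripper_force: 11.3
```

Call:
apply_moves(steps=[0.25,0,0,0,0.5,0,0,0,0.75,0,0,0,1.0,0,0,0,1.25,0.05,0,0,1.5,0.05,0,0])

```text
clock: 6.25
position: [0.5345, -0.0032, 0.1368]
ee_rot: [0.0, 1.0, 0.014, 0.004]
contact_force: [-2.2, 1.8, 17.8]
width: 0.0487
gripper_force: 9.0
```

Call:
apply_moves(steps=[0.25,0,-0.05,0,0.5,0,-0.05,0,0.75,0,-0.1,0,1.0,0,-0.1,0,1.2,0,-0.1,0])

```text
clock: 6.67
position: [0.548, -0.0031, 0.136]
ee_rot: [-0.0, 1.0, 0.013, 0.005]
contact_force: [1.1, 2.5, 16.8]
width: 0.0485
gripper_force: 8.3
```

Call:
apply_moves(steps=[0,0,1,0,-1.2,0,1,0,-2.2,-0.05,1,0,-2.9,-0.1,1,0,-2.9,-0.1,0.9,0])

```text
clock: 7.08
position: [0.5122, -0.0044, 0.1407]
ee_rot: [-0.0, 1.0, 0.014, -0.001]
contact_force: [-0.3, 0.3, -0.1]
width: 0.0486
gripper_force: 0.0
```

```bash
cat >> h.py <<'E'
def look(n):
    a=get_image("top")[100:225,235:350,::-1]; b=get_image("scene")[130:330,200:340,::-1]
    a=cv2.resize(a,None,fx=4,fy=4,interpolation=cv2.INTER_CUBIC); b=cv2.resize(b,(340,500),interpolation=cv2.INTER_CUBIC)
    cv2.imwrite(f'pics/{n}.png',cv2.hconcat([a,b])); s=get_state(); print(s['position'],s['contact_force'],(s['position']-CTR)@UX)
E
python3 -c "
from h import *
look('c3')"
```

```text
[ 0.51411706 -0.00452832  0.14083863] [ 0.47223862 -0.18422126 -0.2331306 ] -0.054530590003610276
```

View pics/c3.png

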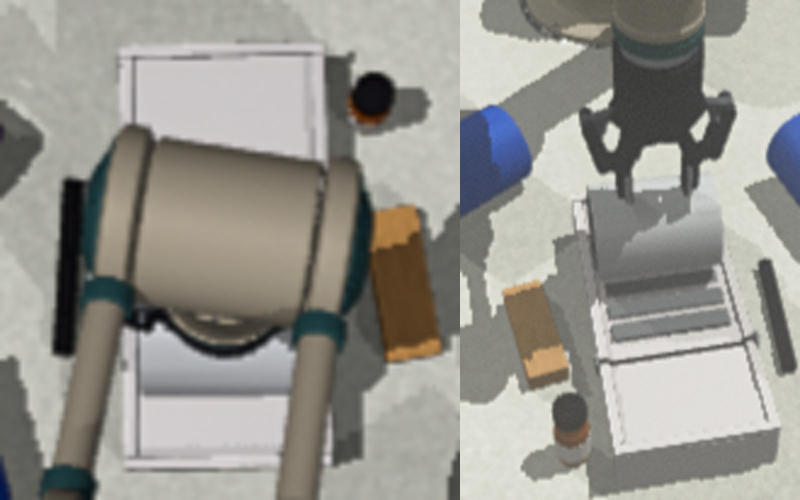

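```bash
cat >> h.py <<'E'
def edge(img=None):
    g=cv2.cvtColor(get_image('top') if img is None else img,cv2.COLOR_RGB2GRAY).astype(float)
    out=[]
    for u in (273,276,279,302):
        p=g[175:214,u]; k=np.argmax(np.diff(p)[:]) ; d=np.diff(p)[max(k-1,0):k+2]; out.append(round(175+max(k-1,0)+.5+(d*np.arange(len(d))).sum()/d.sum(),2))
    r=np.median(out); x=(ray('top',(290,r),.0915)-CTR)@UX   # silhouette tangent
    return out, round(float(x[0])+.045,4)
E
python3 - <<'E'
from h import *
print(edge(cv2.imread('pics/top0.png')[:,:,::-1].copy()))
for i in range(4): print(edge(),get_state()['clock'])
E
```

```text
([np.float64(207.8), np.float64(207.79), np.float64(207.81), np.float64(207.39)], -0.0821)
([np.float64(200.35), np.float64(200.34), np.float64(200.35), np.float64(183.74)], -0.0618) 7.2333
([np.float64(181.12), np.float64(201.23), np.float64(182.58), np.float64(183.7)], -0.0148) 7.2833
([np.float64(181.33), np.float64(179.73), np.float64(182.57), np.float64(183.52)], -0.0115) 7.3333
([np.float64(181.25), np.float64(202.33), np.float64(182.61), np.float64(183.53)], -0.0146) 7.3833
```

Call:
apply_moves(steps=[0,0,1,0,0,0,2,0,0,0,2,0,0,0,2,0,0,0,2,0,0,0,2,0,0,0,2,0,0,0,2,0])

```text
clock: 8.05
position: [0.5143, -0.0044, 0.161]
ee_rot: [-0.0, 1.0, 0.014, -0.0]
contact_force: [0.5, -0.5, -0.2]
width: 0.0484
gripper_force: 0.0
```

Call:
apply_moves(steps=[0,0,0,0,0,0,0,0,0,0,0,0,0,0,0,0,0,0,0,0,0,0,0,0,0,0,0,0,0,0,0,0])

```text
clock: 8.72
position: [0.5146, -0.0045, 0.1613]
ee_rot: [0.0, 1.0, 0.014, -0.0]
contact_force: [0.8, 0.5, 0.1]
width: 0.0486
gripper_force: 0.0
```

Run:
```python
from h import *
look('c4')
for i in range(8):
    g=cv2.cvtColor(get_image('top'),cv2.COLOR_RGB2GRAY).astype(int)
    print(get_state()['clock'],g[192:218,276])
```

```text
[ 0.51459085 -0.00449752  0.16133905] [-0.25333959 -0.13357302  0.26707907] -0.054056128575068516
8.8667 [189 184 181 181 178 175 170 163 157 150 144 133 115 132 204 207 205 205
 206 202 186 181 172 205 196 115]
8.9167 [189 184 181 181 179 174 170 164 157 151 145 133 116 132 203 206 205 205
 205 201 185 180 173 205 197 115]
8.9667 [189 185 181 181 179 175 170 164 155 150 144 132 116 131 204 207 205 205
 205 201 186 180 171 205 197 115]
9.0167 [188 185 181 181 179 175 170 164 157 151 144 132 115 132 204 207 206 205
 206 201 187 180 172 205 197 114]
9.0667 [189 184 181 181 179 175 170 164 157 151 144 133 115 132 204 206 205 205
 206 202 186 181 171 205 197 115]
9.1167 [189 184 181 181 179 175 170 163 157 150 145 132 115 130 204 207 205 205
 205 201 186 180 172 205 196 115]
9.1667 [189 184 181 181 179 175 170 164 157 151 144 132 116 131 204 206 205 205
 205 201 186 180 172 206 197 115]
9.2167 [189 184 181 180 179 175 170 165 157 151 145 132 116 132 204 207 205 205
 205 202 186 180 173 206 197 115]
```

View pics/c4.png

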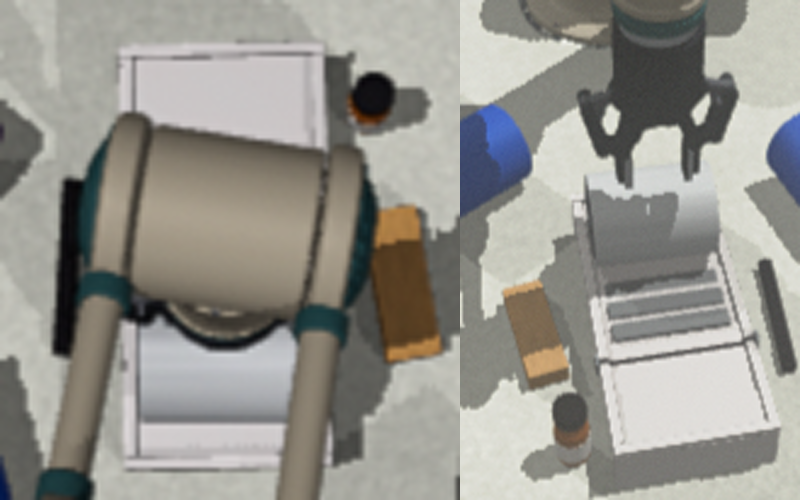

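The view shows the roller rolled back off strip 1's lip after I let go and now rests with its near edge at crop row 421, rack x ≈ -75 mm. I need to end each stroke with the roller fully on top of the strip. Redoing it.

Call:
apply_moves(steps=[-1.5,-0.05,0,0,-3.0,-0.1,-0.8,0,-3.0,-0.1,-1.6,0,-3.0,-0.1,-2.1,0,-3.0,-0.1,-2.3,0,-3.0,-0.1,-2.4,0,-3.0,-0.1,-2.5,0,-3.0,-0.1,-2.55,0])

```text
clock: 9.88
position: [0.4868, -0.0055, 0.1371]
ee_rot: [0.0, 1.0, 0.014, 0.002]
contact_force: [0.2, 1.0, 8.9]
width: 0.0487
gripper_force: 4.3
```

Call:
apply_moves(steps=[0.4,0,0,0,0.8,0,0,0,1.3,0,0,0,1.8,0.05,0,0,2.3,0.05,0,0,2.7,0.1,0,0,2.9,0.1,0,0,2.9,0.1,0,0])

```text
clock: 10.55
position: [0.5161, -0.0049, 0.1371]
ee_rot: [0.001, 1.0, 0.014, 0.002]
contact_force: [-0.4, -0.9, 6.5]
width: 0.0485
gripper_force: 3.2
```

Call:
apply_moves(steps=[0,0,0.1,0,0,0,0.2,0,0,0,0.5,0,0,0,1,0,0,0,1,0])

```text
clock: 10.97
position: [0.5141, -0.0045, 0.1466]
ee_rot: [0.0, 1.0, 0.014, 0.001]
contact_force: [-0.4, -0.2, 0.7]
width: 0.0486
gripper_force: 0.0
```

```bash
cat >> h.py <<'E'
def roll(img=None,lo=181,us=(274,277,280)):
    g=cv2.cvtColor(get_image('top') if img is None else img,cv2.COLOR_RGB2GRAY).astype(float); o=[]
    for u in us:
        p=g[lo:213,u]; d=p[2:]-p[:-2]; k=int(np.argmax(d)); a,b=p[k],p[k+2]   # sub-pixel crossing of 165
        o.append(lo+float(np.interp(165,p[k:k+3],[k,k+1,k+2])))
    return [round(v,2) for v in o], round(-.0821+(207.4-np.median(o))*.00271,4)
E
python3 - <<'E'
from h import *
print(roll(cv2.imread('pics/top0.png')[:,:,::-1].copy()))
for i in range(3): print(roll(),get_state()['clock'])
s=get_state();print(s['position'],(s['position']-CTR)@UX)
E
```

```text
([207.81, 207.82, 207.82], np.float64(-0.0832))
([200.17, 182.3, 184.59], np.float64(-0.0203)) 11.0167
([200.17, 182.3, 184.67], np.float64(-0.0205)) 11.0667
([200.17, 182.34, 184.68], np.float64(-0.0205)) 11.1167
[ 0.51355623 -0.00449179  0.14589443] -0.055090198904785004
```

Call:
apply_moves(steps=[-1.1,-0.05,0,0,-2.2,-0.05,0,0,-2.2,-0.05,-0.4,0,-2.2,-0.05,-0.7,0,-2.2,-0.05,-0.9,0,-2.2,-0.05,-1.05,0,-2.2,-0.05,-1.15,0,-2.2,-0.05,-1.2,0])

```text
clock: 11.78
position: [0.4941, -0.005, 0.1362]
ee_rot: [0.0, 1.0, 0.014, 0.003]
contact_force: [-2.2, 1.6, 15.6]
width: 0.0485
gripper_force: 8.1
```

Call:
apply_moves(steps=[0.2,0,0,0,0.5,0,0,0,0.8,0,0,0,1.1,0,0,0,1.4,0,0,0])

```text
clock: 12.2
position: [0.5092, -0.0048, 0.137]
ee_rot: [-0.0, 1.0, 0.014, 0.004]
contact_force: [-0.7, 2.5, 15.6]
width: 0.0485
gripper_force: 7.8
```

Call:
apply_moves(steps=[0.3,0,-0.05,0,0.6,0,-0.05,0,0.9,0,-0.05,0,1.2,0,-0.05,0,1.5,0.05,-0.05,0,1.8,0.05,-0.05,0])

```text
clock: 12.7
position: [0.5276, -0.0044, 0.137]
ee_rot: [0.0, 1.0, 0.014, 0.005]
contact_force: [-1.3, 1.5, 17.8]
width: 0.0488
gripper_force: 8.8
```

Call:
apply_moves(steps=[0.3,0,-0.05,0,0.6,0,-0.05,0,0.9,0,-0.1,0,1.2,0,-0.1,0,1.5,0.05,-0.15,0,1.8,0.05,-0.2,0])

```text
clock: 13.2
position: [0.5476, -0.0041, 0.1368]
ee_rot: [0.0, 1.0, 0.014, 0.007]
contact_force: [2.1, 1.2, 24.4]
width: 0.0485
gripper_force: 11.9
```

Call:
apply_moves(steps=[0.3,0,0,0,0.6,0,0,0,0.9,0.05,0,0,1.0,0.05,0,0])

```text
clock: 13.53
position: [0.5574, -0.004, 0.136]
ee_rot: [0.001, 1.0, 0.014, 0.007]
contact_force: [1.8, 0.1, 19.7]
width: 0.0485
gripper_force: 9.6
```

Call:
apply_moves(steps=[0,0,0.1,0,0,0,0.2,0,0,0,0.3,0,0,0,0.6,0,0,0,1.1,0])

```text
clock: 13.95
position: [0.5514, -0.0035, 0.142]
ee_rot: [-0.0, 1.0, 0.014, -0.001]
contact_force: [0.5, -0.5, -0.7]
width: 0.0483
gripper_force: 0.0
```

Run:
```python
from h import *
for i in range(3): print(roll(lo=178,us=(272,274,276,302,306)),get_state()['clock'])
s=get_state();print(s['position'],(s['position']-CTR)@UX)
```

```text
([189.17, 189.14, 189.14, 188.67, 211.0], np.float64(-0.0326)) 14.0
([189.14, 189.12, 189.12, 189.12, 211.0], np.float64(-0.0326)) 14.05
([189.12, 189.12, 189.12, 189.12, 211.0], np.float64(-0.0326)) 14.1
[ 0.55164422 -0.00347272  0.14227097] -0.016988592975739698
```

Call:
apply_moves(steps=[-1.0,-0.05,0.4,0,-2.0,-0.05,0.4,0,-3.1,-0.1,0.4,0,-3.1,-0.1,0,0,-3.1,-0.1,-0.3,0,-3.1,-0.1,-0.5,0,-3.1,-0.1,-0.65,0,-3.1,-0.1,-0.75,0])

```text
clock: 14.77
position: [0.5224, -0.0046, 0.1365]
ee_rot: [0.0, 1.0, 0.014, 0.002]
contact_force: [-2.3, 0.3, 14.8]
width: 0.0484
gripper_force: 7.5
```

Call:
apply_moves(steps=[0,0,-0.05,0,0.2,0,-0.05,0,0.5,0,-0.05,0,0.8,0,-0.05,0])

```text
clock: 15.1
position: [0.5298, -0.0045, 0.137]
ee_rot: [0.0, 1.0, 0.014, 0.001]
contact_force: [-4.4, 1.6, 18.7]
width: 0.0489
gripper_force: 9.4
```

Call:
apply_moves(steps=[0.3,0,0,0,0.6,0,0,0,0.9,0,0,0,1.2,0.05,0,0,1.5,0.05,0,0])

```text
clock: 15.52
position: [0.546, -0.0041, 0.1375]
ee_rot: [0.0, 1.0, 0.014, 0.003]
contact_force: [-2.4, 0.5, 16.2]
width: 0.0485
gripper_force: 8.1
```

Call:
apply_moves(steps=[0.3,0,0,0,0.6,0,0,0,0.9,0,0,0,1.2,0.05,0,0,1.5,0.05,0,0])

```text
clock: 15.93
position: [0.5616, -0.0038, 0.1374]
ee_rot: [0.001, 1.0, 0.014, 0.003]
contact_force: [-0.5, 0.0, 14.4]
width: 0.0484
gripper_force: 7.4
```

Call:
apply_moves(steps=[0.3,0,-0.1,0,0.6,0,-0.15,0,0.9,0,-0.15,0,1.2,0.05,-0.2,0,1.5,0.05,-0.2,0])

```text
clock: 16.35
position: [0.5775, -0.0036, 0.1369]
ee_rot: [0.001, 1.0, 0.014, 0.005]
contact_force: [-3.7, -0.6, 20.8]
width: 0.0483
gripper_force: 10.5
```

Call:
apply_moves(steps=[0.2,0,0,0,0.4,0,0,0,0.6,0,0,0,0.6,0,0,0])

```text
clock: 16.68
position: [0.583, -0.0035, 0.1364]
ee_rot: [0.001, 1.0, 0.014, 0.004]
contact_force: [-1.9, 0.1, 18.0]
width: 0.0483
gripper_force: 9.1
```

Call:
apply_moves(steps=[0,0,0.1,0,0,0,0.2,0,0,0,0.3,0,0,0,0.6,0,0,0,1.1,0])

```text
clock: 17.1
position: [0.5794, -0.0029, 0.1428]
ee_rot: [-0.0, 1.0, 0.014, -0.001]
contact_force: [-0.1, -0.3, 0.3]
width: 0.0487
gripper_force: 0.0
```

Run:
```python
from h import *
for i in range(3): print(roll(lo=168,us=(272,274,276,302,306)),get_state()['clock'])
s=get_state();print(s['position'],(s['position']-CTR)@UX)
```

```text
([178.76, 178.64, 178.43, 197.5, 195.0], np.float64(-0.0045)) 17.15
([178.75, 178.75, 178.75, 197.49, 195.0], np.float64(-0.0045)) 17.2
([178.74, 178.74, 178.74, 197.49, 195.0], np.float64(-0.0044)) 17.25
[ 0.57979285 -0.00296379  0.14332911] 0.011163379209727743
```

Call:
apply_moves(steps=[-1.0,-0.05,0.4,0,-2.0,-0.05,0.4,0,-3.1,-0.1,0.4,0,-3.1,-0.1,0,0,-3.1,-0.1,-0.3,0,-3.1,-0.1,-0.5,0,-3.1,-0.1,-0.7,0,-3.1,-0.1,-0.8,0])

```text
clock: 17.92
position: [0.5499, -0.0041, 0.1365]
ee_rot: [0.0, 1.0, 0.014, 0.001]
contact_force: [-1.6, 1.1, 11.6]
width: 0.0487
gripper_force: 5.8
```

Call:
apply_moves(steps=[0,0,-0.05,0,0.2,0,-0.05,0,0.5,0,-0.05,0,0.8,0,-0.05,0])

```text
clock: 18.25
position: [0.5571, -0.0041, 0.1371]
ee_rot: [0.0, 1.0, 0.014, 0.001]
contact_force: [-4.5, 0.0, 15.3]
width: 0.0487
gripper_force: 7.7
```

Call:
apply_moves(steps=[0.3,0,-0.05,0,0.6,0,-0.1,0,0.9,0,-0.1,0,1.2,0.05,-0.1,0,1.5,0.05,-0.1,0])

```text
clock: 18.67
position: [0.5745, -0.0036, 0.1375]
ee_rot: [0.0, 1.0, 0.014, 0.004]
contact_force: [-1.8, 0.7, 16.5]
width: 0.0485
gripper_force: 8.2
```

Call:
apply_moves(steps=[0.3,0,0,0,0.6,0,-0.05,0,0.9,0,-0.05,0,1.2,0.05,-0.05,0,1.5,0.05,-0.05,0])

```text
clock: 19.08
position: [0.5905, -0.0032, 0.1375]
ee_rot: [0.001, 1.0, 0.014, 0.005]
contact_force: [-0.8, 0.7, 16.7]
width: 0.0485
gripper_force: 8.6
```

Call:
apply_moves(steps=[0.3,0,-0.05,0,0.6,0,-0.1,0,0.9,0,-0.1,0,1.2,0.05,-0.15,0,1.5,0.05,-0.15,0,1.8,0.05,-0.2,0,2.1,0.05,-0.2,0,2.1,0.05,-0.2,0])

```text
clock: 19.75
position: [0.6137, -0.0028, 0.1363]
ee_rot: [0.001, 1.0, 0.014, 0.007]
contact_force: [2.8, 0.1, 18.6]
width: 0.0486
gripper_force: 9.1
```

Call:
apply_moves(steps=[0,0,0.1,0,0,0,0.2,0,0,0,0.3,0,0,0,0.6,0,0,0,1.1,0])

```text
clock: 20.17
position: [0.6075, -0.0025, 0.1419]
ee_rot: [-0.0, 1.0, 0.014, -0.001]
contact_force: [-0.7, -0.3, -0.5]
width: 0.0483
gripper_force: 0.0
```

Run:
```python
from h import *
for i in range(3): print(roll(lo=160,us=(272,274,276,302,306)),get_state()['clock'])
s=get_state();print(s['position'],(s['position']-CTR)@UX)
look('c5')
```

```text
([168.15, 176.04, 168.29, 181.52, 179.0], np.float64(0.0029)) 20.2167
([168.14, 176.02, 176.04, 181.53, 180.0], np.float64(0.0029)) 20.2667
([168.17, 176.0, 176.04, 181.53, 180.0], np.float64(0.0029)) 20.3167
[ 0.60766744 -0.00246566  0.14221397] 0.039041120285528724
[ 0.60728888 -0.00245085  0.14176416] [-0.38045735 -0.36521416  0.12303153] 0.03866311370931352
```

View pics/c5.png

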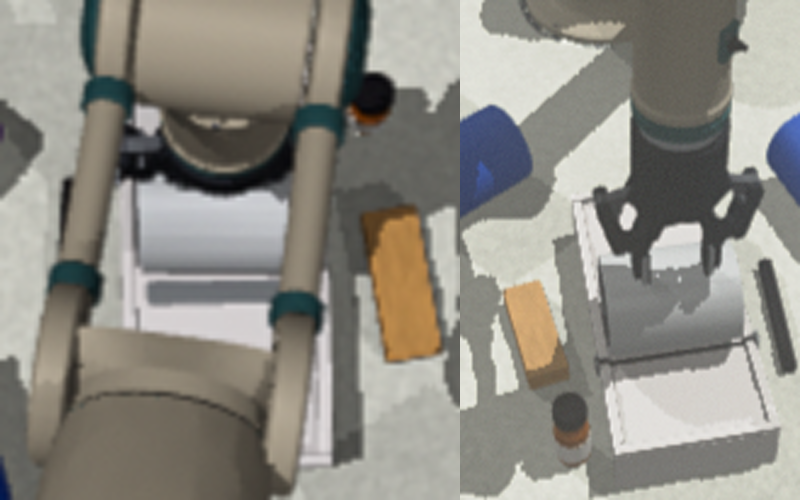

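The roller now rests on strip 3: near edge at crop row 272, rack x ≈ +26 mm. Strip 1 is exposed behind it and flush. One stroke remains to the line at about +57 mm.

Call:
apply_moves(steps=[-1.0,-0.05,0.4,0,-2.0,-0.05,0.4,0,-3.0,-0.1,0.4,0,-3.0,-0.1,0,0,-3.0,-0.1,-0.3,0,-3.0,-0.1,-0.5,0,-3.0,-0.1,-0.65,0,-3.0,-0.1,-0.75,0])

```text
clock: 21.08
position: [0.5792, -0.0036, 0.1364]
ee_rot: [0.0, 1.0, 0.014, 0.002]
contact_force: [-1.9, 1.5, 12.3]
width: 0.0483
gripper_force: 6.5
```

Call:
apply_moves(steps=[0,0,-0.05,0,0.3,0,-0.05,0,0.6,0,-0.05,0,0.9,0,-0.1,0,1.2,0.05,-0.1,0,1.5,0.05,-0.1,0,1.8,0.05,-0.1,0])

```text
clock: 21.67
position: [0.5993, -0.0031, 0.1373]
ee_rot: [0.0, 1.0, 0.014, 0.004]
contact_force: [0.6, 0.4, 13.5]
width: 0.0485
gripper_force: 6.5
```

Call:
apply_moves(steps=[0.3,0,0,0,0.6,0,0,0,0.9,0,0,0,1.2,0.05,0,0,1.5,0.05,0,0,1.8,0.05,0,0,2.0,0.05,0,0])

```text
clock: 22.25
position: [0.619, -0.0028, 0.1371]
ee_rot: [0.0, 1.0, 0.014, 0.004]
contact_force: [0.5, -0.2, 13.4]
width: 0.0486
gripper_force: 6.6
```

Call:
apply_moves(steps=[0.3,0,0,0,0.6,0,0,0,0.9,0,0,0,1.2,0.05,-0.05,0,1.5,0.05,-0.05,0,1.8,0.05,-0.05,0,2.1,0.05,-0.1,0,2.1,0.05,-0.1,0])

```text
clock: 22.92
position: [0.641, -0.0024, 0.1362]
ee_rot: [0.001, 1.0, 0.014, 0.005]
contact_force: [1.6, -0.2, 11.8]
width: 0.0489
gripper_force: 6.3
```

Call:
apply_moves(steps=[0,0,0,0,0,0,0.1,0,0,0,0.2,0,0,0,0.3,0,0,0,0.6,0,0,0,1.1,0])

```text
clock: 23.42
position: [0.6359, -0.0018, 0.1429]
ee_rot: [-0.0, 1.0, 0.014, -0.001]
contact_force: [-0.9, -0.3, -0.6]
width: 0.0485
gripper_force: 0.0
```

Call:
apply_moves(steps=[0,0,3,0,0,0,6,0,-3,0,7,0,-6,-2,8,0,-10,-5,10,0,-14,-8,11,0,-18,-12,12,0,-20,-15,12,0])

```text
clock: 24.08
position: [0.4544, -0.1288, 0.2619]
ee_rot: [0.0, 1.0, 0.015, 0.0]
contact_force: [0.5, -1.1, -0.1]
width: 0.0485
gripper_force: 0.0
```

Call:
apply_moves(steps=[-2,-3,0,0,-4,-6,0,0,-6,-10,0,0,-8,-14,0,0,-8,-17,0,0,-8,-20,0,0,-8,-20,0,0,-8,-20,0,0])

```text
clock: 24.75
position: [0.3759, -0.3299, 0.2602]
ee_rot: [-0.001, 1.0, 0.012, -0.0]
contact_force: [-0.4, 0.5, -0.5]
width: 0.0482
gripper_force: 0.0
```

```bash
python3 -c "
from h import *
look('c6'); print(get_state()['clock']); print(roll(lo=140,us=(274,280,300)))"
```

```text
[ 0.37604576 -0.32786567  0.2604379 ] [-0.03270211  0.17598443  0.56506246] -0.20144795832532159
24.85
([157.76, 158.49, 158.56], np.float64(0.0505))
```

View pics/c6.png

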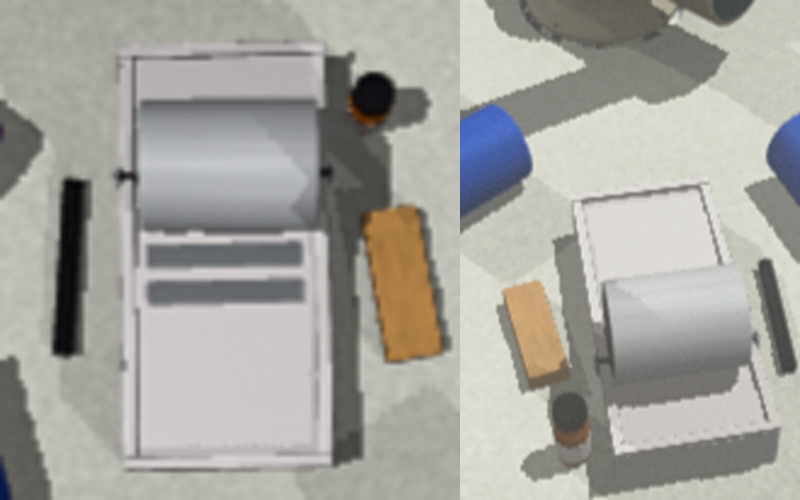

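Run:
```python
from h import *
def ax(img):
    o=[]
    g=cv2.cvtColor(img,cv2.COLOR_RGB2GRAY).astype(float)
    for u in (275,284,292,300,308):
        p=g[120:170,u]; 
        d=np.abs(np.gradient(cv2.GaussianBlur(p.reshape(-1,1),(1,3),0).ravel()))
        def pk(a,b):
            k=a+int(np.argmax(d[a:b])); w=d[k-1:k+2]; return 120+k+(w@[-1,0,1])/w.sum()
        a,b=pk(2,10),pk(34,44)
        P=ray('top',[(u,a),(u,b)],.095); C=calibration('top')['xyz']; v=P-C; v/=np.linalg.norm(v,axis=1)[:,None]; m=v.sum(0)
        q=C+m*(.095-C[2])/m[2]; o.append([round(a,2),round(b,2),round(float((q-CTR)@UX),4)])
    return o
print(ax(get_image('top'))); print(ax(get_image('top'))[2]); print(get_state()['clock'])
im=get_image('top'); g=cv2.cvtColor(im,cv2.COLOR_RGB2GRAY)
print(g[138:150,264:270]); print(g[138:150,314:319])
```

```text
[[np.float64(124.17), np.float64(160.84), 0.0518], [np.float64(123.91), np.float64(160.42), 0.0524], [np.float64(123.9), np.float64(158.01), 0.0554], [np.float64(123.91), np.float64(157.89), 0.0552], [np.float64(123.9), np.float64(159.95), 0.052]]
[np.float64(123.91), np.float64(158.0), 0.0554]
25.0
[[175 188 180 160 100 155]
 [171 180 179 160  99 157]
 [172 180 180 159 100 160]
 [161 169 181 161 101 159]
 [116 106 161 147  94 151]
 [ 84  38  58  58  61 123]
 [ 73  35  61  69  38 103]
 [111  99 149 155  70 110]
 [123 156 180 162  89 133]
 [152 178 181 161  98 149]
 [171 179 181 161  99 148]
 [171 180 181 161  99 147]]
[[127  82  83  86  75]
 [132  84  85  88  77]
 [131  85  84  88  88]
 [130  78  74  66  88]
 [122  47  36  45  76]
 [120  37  27  43  76]
 [120  68  67  65  81]
 [120  83  81  68  94]
 [117  83  83  86  96]
 [114  82  86  96  87]
 [110  82  86  94  80]
 [100  80  87 100  93]]
```

The roller is at rest about 2 mm short of the line's centre, square, with the arm clear.

```bash
python3 -c "
from rig import *
print(sign_off())"
```

```text
the job is handed in; nothing more can be done
None
```

I handed the job in: the roller went over all three strips and lies released and at rest about 2 mm short of the stop line's centre. I judged the strips fully home from the fingertip height, because the cameras could not show it directly. The highest force reading was about 24 N. On the first pass over strip 1 the roller ran back when I let go, so I repeated that stroke.

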